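Move a mould cover from the drain rack to the open mould

TASK

Lift the plaster cover off the casting mould on the sloping drain rack and close the open mould on the bench with it. Plaster chips, so lower it gently, the wide notch over the wide key and the narrow notch over the narrow key, until it sits flat and fully home, and only then let go. Leave the mug, the jar and the brush where they are.

Things in the scene. Friction and masses are not known exactly. Their poses are not given: they have to be found in the camera images.
- rack: Wooden drain rack, fixed, 162 x 210 mm, 210 mm high with its mould and cover; origin: centre of its underside on the bench. Its plywood board slopes 0.55 rad (31.5 degrees), low edge to the rack's -x, so it faces -x and up. A cream plaster mould like the one on the bench is fixed on it, turned the same way (wide key to the rack's +y), and starts with the cover on.
- rack_seat (a point): Centre of the top face of the mould on the rack, where the cover's origin lies at the start; 31 mm to -x of the rack's origin and 136 mm up. Hidden under the cover.
- cover: Loose pale blue-grey plaster slab, about 0.45 kg, 116 mm (x) by 160 mm (y) by 20 mm thick (z), a wooden grip bar on top. Origin: centre of the slab's underside, z out of its top. Starts on the rack's mould, parallel to it, so sloping 31.5 degrees, keys in its notches. It is only laid on and comes off straight along its z (keys 14 mm tall). Open notches in the middle of its short ends.
- cover_bar (a point): Centre of the cover's brown wooden grip bar: 24 mm wide in the cover's x, 70 mm long in its y, standing from 20 to 54 mm above the slab's underside, centred on the slab.
- cover_wide (a point): Centre of the cover's wide notch at underside level, (0, 62, 0) mm in the cover frame. The notch goes right through the slab, is 43 mm wide and reaches from the +y end in to y = 40.5 mm.
- cover_narrow (a point): Centre of the cover's narrow notch at underside level, (0, -64, 0) mm in the cover frame. The notch goes right through the slab, is 25 mm wide and reaches from the -y end in to y = -51.5 mm.
- mould: Open cream plaster mould, fixed, level on the bench, 124 mm (x) by 172 mm (y) by 60 mm high, a round cavity 64 mm across in its top. Origin: centre of its underside, z up. Two blue tapered keys on top. With the cover home, the cover's underside lies on the top face, axes along the mould's, origin 60 mm above the mould's, about 2.5 mm of play all round. The other way round it does not go down.
- key_wide (a point): Foot centre of the bench mould's wide key, (0, 62, 60) mm in the mould frame; a round blue taper 38 mm across at the foot, 27 mm at the top, 14 mm tall.
- key_narrow (a point): Foot centre of the bench mould's narrow key, (0, -64, 60) mm in the mould frame; a round blue taper 20 mm across at the foot, 12 mm at the top, 14 mm tall.
- mug: Blue ceramic mug, 80 mm across, 92 mm tall, loose; origin at the centre of its underside. Leave alone.
- jar: Closed brownish glaze jar with a white cap, 72 mm across, 110 mm tall, loose; origin at the centre of its underside. May stand where the mug might be and the mug in its place. Leave alone.
- brush: Brush lying on the bench, loose, its length along its x; origin under its middle. Leave alone.

How it is judged:
By the outcome, as a careful person would: the job done as asked, in the order asked, and still so for the second after the job is handed in, with the robot touching nothing.
It also fails if it takes over 43 s, if anything falls off the work surface, if the arm or the gripper's body presses on something with over 40 N, if the wrist force passes 120 N, or if a joint passes its speed limit or range.

ROBOT

A 7-joint arm with a two-finger parallel gripper is mounted at the origin on the work surface. World frame = base frame: x ahead of the robot, y to its left, z up, the work surface at z = 0. Lengths are in mm, angles in rad, forces in N, time in s.
With the tool pointing down it reaches from about 400 to 850 mm from the base axis. Payload 6.9 kg.
Tool frame: the origin (TCP) lies midway between the tips of the shut fingers; the grasp point (between the pads) lies behind it (arm.grasp_offset is the z of the grasp point in the tool frame, in mm); z points along the fingers, y is the line along which they close (so a half turn about z gives the same grasp; the last joint's range is limited). The gripper opens to 85 mm and grips with 20 to 120 N. Pads are 22 mm wide; open, the fingers measure 114 mm over their backs; the gripper's body (76 mm by 85 mm) begins 54 mm behind the grasp point. The pads swing forward as they close: fully open they stand 13 mm farther back than shut.
Start: joints at [-1.175, 0.507, -0.238, 1.5, 0.126, 1.149, -0.155], TCP at [179.218, 598.742, 231.275] pointing down, gripper open.
Joint ranges: [-3.08, 3.08], [-0.24, 2.05], [-1.43, 1.35], [0, 2.5], [-1.52, 4.66], [0.17, 1.96], [-2.89, 2.89]. Speed limits (rad/s): [2.39, 2.39, 3.14, 3.14, 3.14, 3.14, 3.14].

INTERFACE

Orientations are given as a unit quaternion [w, x, y, z].
In Python, from bench import arm gives the robot as it stands. The module is installed in compiled form; this text tells all that it offers.
- The arm moves only by the shell command python3 -m crank 'ROWS'. ROWS is JSON, a list of rows, each an object with "travel": the shift along the tool's x, y, z in cm, a list of three; "yaw": the turn about the tool's z in rad; "jaw": the finger opening in cm, from 0 to 8.54. A call has 1 to 10 rows; each row shifts and turns the commanded pose from where the row before left it, along the tool's axes as they then stand; what a row does not reach is not made up. A row lasts 1/8 s, in which the tool goes at most 62.5 mm and 10.7 degrees, less where a joint would pass 70% of its speed; a pose out of reach is approached as far as the arm can. A call is refused whole if a number of a shift passes 6.25 or a number of a turn 0.188, either way. A call with a gripper value outside its range is refused whole. The fingers move at their own pace and stop on an object; the grip force is fixed at half the most. Time passes only in rows, so rows that do not move let the fingers close. It gives the time, the measured TCP pose, the force, the opening and the grip force at its end, in the units of the state.
- arm.get_state(): the state, without advancing time (a new reading comes with each control period).
- arm.grab_frame(name): name is "side" or "top" or "wrist"; returns the picture (420x560x3 uint8, red, green, blue); there is no depth.
- arm.camera_model(name): a dict with "fx", "fy", "cx", "cy" (pixels), "k1" (the pictures are not rectified: a ray, as slopes to the right and down, at radius r is drawn at 1 + k1 r^2 times it, then the intrinsics apply), "extrinsics" (4x4, takes a point from world to camera coordinates). Camera axes: x right, y down, z forward; pixel columns grow to the right and rows downward; lengths in mm; the calibration is good to about 2 mm. A picture is of the moment at which its call begins: read the wrist's pose just before it. camera_model takes no time and is no camera call; for the wrist camera it gives the pose at the moment of the call.
- arm.close_job(): hands the job in; it is judged then, once.
The state is a dict: "clock": time; "qpos": joint angles; "qvel": joint speeds; "joint_torque": joint torques, N m; "tool_pos": TCP position; "ee_rot": TCP orientation; "wrist_force": force on the tool from outside, world axes, zero at the start; "wrist_torque": the same for the moment, N m; "width": finger opening in mm; "grasp_force": force on a finger pad.
Only numpy, scipy, OpenCV 4.12 (cv2) and the standard library are available. Lean on these libraries where they do the work, as an engineer would, in place of code of your own. Each camera call takes 0.05 s, during which the arm holds its last target. There are 200 camera calls.

## Working session

There is one attempt and no reset: what is moved stays moved. The work goes in short steps, Python scripts to look and compute and a shell command to move; the robot and the scene stay as the last step left them, time stands still between calls to the robot, and variables do not carry over. Pictures are saved under pics/ and viewed, at most 10 in all, crops included, and the job is handed in when it is done.

```bash
mkdir -p pics
cat > h.py <<'E'
import numpy as np, cv2
from bench import arm
from scipy.spatial.transform import Rotation as R
def snap(n,f):
    m=arm.camera_model(n); im=arm.grab_frame(n); cv2.imwrite(f'pics/{f}.png',im[...,::-1]); np.save(f'pics/{f}_E.npy',np.array(m['extrinsics'])); return im,m
def ray(m,u,v):
    K=np.array([[m['fx'],0,m['cx']],[0,m['fy'],m['cy']],[0,0,1]]); 
    x,y=(u-m['cx'])/m['fx'],(v-m['cy'])/m['fy']; rd=np.hypot(x,y); r=rd
    for _ in range(20): r=rd/(1+m['k1']*r*r)
    s=r/rd if rd>0 else 1
    E=np.array(m['extrinsics']); d=E[:3,:3].T@np.array([x*s,y*s,1]); return -E[:3,:3].T@E[:3,3],d/np.linalg.norm(d)
def onz(m,u,v,z):
    o,d=ray(m,u,v); return o+d*(z-o[2])/d[2]
def tri(rs):
    A=np.zeros((3,3));b=np.zeros(3)
    for o,d in rs: P=np.eye(3)-np.outer(d,d);A+=P;b+=P@o
    p=np.linalg.solve(A,b); return p,[np.linalg.norm((np.eye(3)-np.outer(d,d))@(p-o)) for o,d in rs]
def proj(m,p):
    E=np.array(m['extrinsics']);c=E[:3,:3]@p+E[:3,3];x,y=c[:2]/c[2];k=1+m['k1']*(x*x+y*y);return np.array([m['fx']*x*k+m['cx'],m['fy']*y*k+m['cy']])
E
python3 - <<'E'
from h import *
print(arm.grasp_offset); s=arm.get_state(); print(s)
ims=[]
for n in('side','top','wrist'):
    im,m=snap(n,n+'0'); print(n,{k:(np.round(v,3).tolist()) for k,v in m.items()})
E
```

```text
-18.700000000000003
{'clock': 0.0, 'qpos': array([-1.17451618,  0.50835591, -0.23747715,  1.50113587,  0.12569144,
        1.14883287, -0.15481761]), 'qvel': array([-2.90965864e-04, -1.44199652e-03, -1.77595868e-04, -1.64663097e-04,
        7.13801902e-05,  1.45430664e-03, -1.64054787e-03]), 'joint_torque': array([-6.29273782e-04, -6.20581055e+01, -2.18650192e+00, -2.49649858e+01,
        1.27896963e-02,  1.18061629e-02, -4.19318621e-05]), 'tool_pos': array([179.143186  , 598.27342391, 230.41570754]), 'ee_rot': array([-1.08157488e-04,  1.44900661e-01,  9.89445822e-01, -8.66723690e-04]), 'wrist_force': array([ 0.25209513, -0.0468675 , -0.06790054]), 'wrist_torque': array([-0.00680158,  0.00186556, -0.00058711]), 'grasp_force': 0.0, 'width': 85.36470547540027}
side {'fx': 397.58, 'fy': 397.58, 'cx': 287.137, 'cy': 207.239, 'k1': -0.012, 'extrinsics': [[-0.735, -0.678, 0.019, 365.189], [-0.357, 0.363, -0.861, 363.261], [0.576, -0.64, -0.509, 475.445], [0.0, 0.0, 0.0, 1.0]]}
top {'fx': 395.436, 'fy': 395.436, 'cx': 282.466, 'cy': 200.921, 'k1': -0.113, 'extrinsics': [[0.012, -1.0, -0.027, -99.836], [-0.997, -0.01, -0.079, 622.834], [0.079, 0.028, -0.996, 919.641], [0.0, 0.0, 0.0, 1.0]]}
wrist {'fx': 301.3, 'fy': 301.3, 'cx': 286.199, 'cy': 209.689, 'k1': 0.006, 'extrinsics': [[0.287, 0.958, -0.001, -623.776], [0.912, -0.273, 0.305, -39.402], [0.292, -0.089, -0.952, 380.189], [0.0, 0.0, 0.0, 1.0]]}
```

View images.

View pics/side0.png

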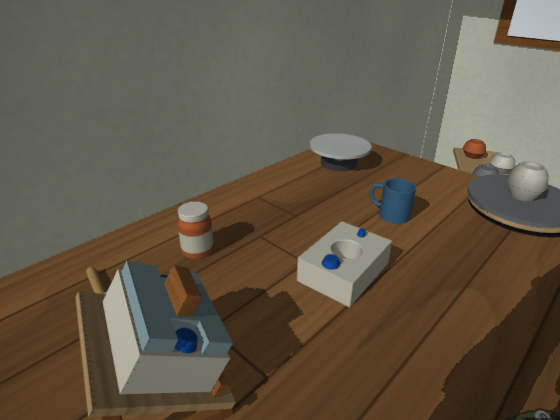

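View pics/top0.png

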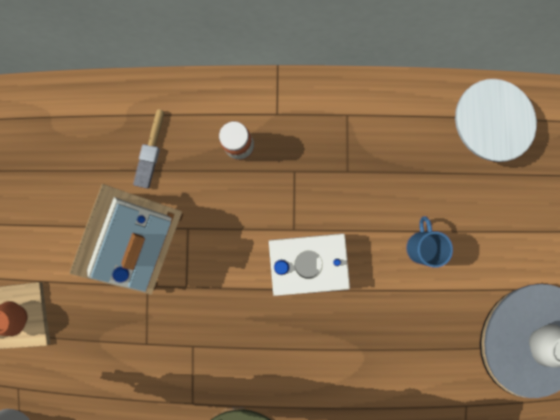

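Run:
```python
from h import *
T,S=arm.camera_model('top'),arm.camera_model('side')
for n,m,f in(('top',T,'top0'),('side',S,'side0')):
    im=cv2.imread(f'pics/{f}.png');h=cv2.cvtColor(im,cv2.COLOR_BGR2HSV)
    k=cv2.inRange(h,(112,190,60),(125,255,255))
    c=cv2.connectedComponentsWithStats(k)
    print(n,[(c[2][i].tolist(),np.round(c[3][i],1).tolist()) for i in range(1,c[0]) if c[2][i][4]>8])
print('rack bar',onz(T,132,252,165),tri([ray(T,132,252),ray(S,180,290)]))
print('keys',onz(T,281,267,74),onz(T,338,262,74))
a=cv2.resize(cv2.imread('pics/top0.png')[180:300,65:195],None,fx=3,fy=3,interpolation=2)
b=cv2.resize(cv2.imread('pics/side0.png')[255:405,70:240],None,fx=2.4,fy=2.4,interpolation=2)
cv2.imwrite('pics/c0.png',np.hstack([a,b]))
```

```text
top []
side []
rack bar [503.75398943 212.66413653 165.        ] (array([504.69772359, 211.58013899, 169.72231057]), [np.float64(1.064928486830754), np.float64(1.064928486830837)])
keys [471.7875359 -92.7977427  74.       ] [ 484.4259627  -219.90884752   74.        ]
```

View pics/c0.png

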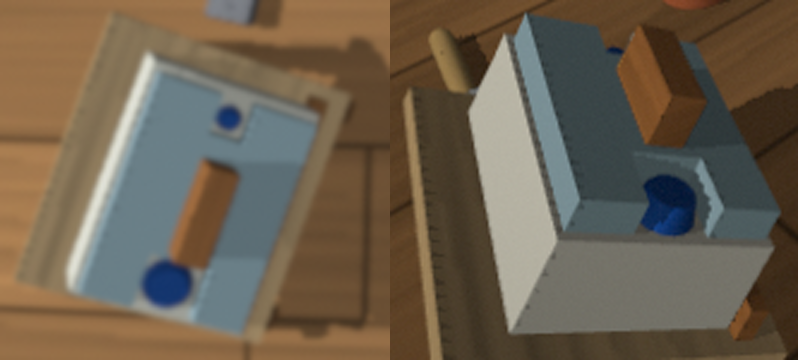

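View pics/wrist0.png

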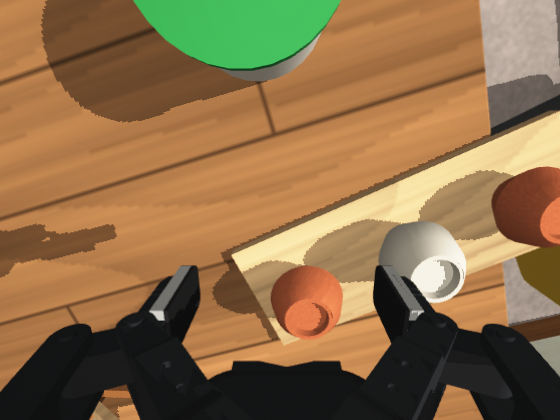

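The side view shows the rack at lower left, with the bar at about (180,290). The open mould is at (345,260). In the top view the bar is at (132,252), the rack keys at (121,274) wide and (141,219) narrow, and the bench keys at (281,267) wide and (338,262) narrow. The rack's high side is image-left (world +y). The wrist view shows only distractor cups. I'll move over the rack next.

```bash
python3 -m crank '[{"travel":[-4.2,-2.8,-0.9],"yaw":0,"jaw":8.54},{"travel":[-4.2,-2.8,-0.9],"yaw":0,"jaw":8.54},{"travel":[-4.2,-2.8,-0.9],"yaw":0,"jaw":8.54},{"travel":[-4.2,-2.8,-0.9],"yaw":0,"jaw":8.54},{"travel":[-4.2,-2.8,-0.9],"yaw":0,"jaw":8.54},{"travel":[-4.2,-2.8,-0.9],"yaw":0,"jaw":8.54},{"travel":[-4.2,-2.8,-0.9],"yaw":0,"jaw":8.54},{"travel":[-4.2,-2.8,-0.9],"yaw":0,"jaw":8.54},{"travel":[-4.2,-2.8,-0.9],"yaw":0,"jaw":8.54},{"travel":[-4.2,-2.8,-0.9],"yaw":0,"jaw":8.54}]'
python3 -m crank '[{"travel":[0,0,0],"yaw":0.181,"jaw":8.54},{"travel":[0,0,0],"yaw":0.181,"jaw":8.54},{"travel":[0,0,0],"yaw":0.181,"jaw":8.54},{"travel":[0,0,0],"yaw":0.181,"jaw":8.54},{"travel":[0,0,0],"yaw":0.181,"jaw":8.54},{"travel":[0,0,0],"yaw":0.181,"jaw":8.54},{"travel":[0,0,0],"yaw":0.181,"jaw":8.54},{"travel":[0,0,0],"yaw":0.181,"jaw":8.54},{"travel":[0,0,0],"yaw":0.181,"jaw":8.54},{"travel":[0,0,0],"yaw":0,"jaw":8.54}]'
python3 - <<'E'
from h import *
im,m=snap('wrist','wrist1');print(arm.get_state()['tool_pos'],R.from_quat(np.roll(arm.get_state()['ee_rot'],-1)).as_matrix().round(3).tolist(),ray(m,280,210))
E
```

```text
clock: 1.4
tool_pos: [502.0, 208.7, 321.5]
ee_rot: [-0.0, 0.145, 0.989, -0.0]
wrist_force: [-0.1, 0.5, -0.0]
width: 84.8
grasp_force: 0.0
clock: 2.65
tool_pos: [501.1, 210.2, 321.0]
ee_rot: [0.0, 0.819, 0.574, -0.0]
wrist_force: [-0.4, 0.4, -0.6]
width: 86.0
grasp_force: 0.0
[501.11419167 210.16659143 321.07106908] [[0.338, 0.941, -0.0], [0.941, -0.338, -0.0], [-0.0, -0.0, -1.0]] (array([527.85332681, 283.51360737, 463.81125845]), array([-0.12557325, -0.28165406, -0.95126355]))
```

View pics/wrist1.png

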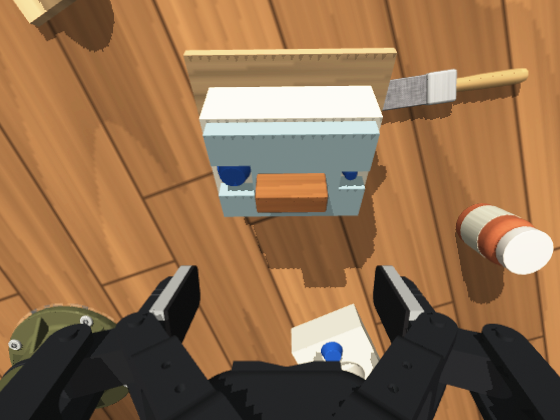

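Run:
```python
import cv2,numpy as np
im=cv2.imread('pics/wrist1.png')
print([(v,im[v,290].tolist()) for v in range(166,220,2)])
a=cv2.resize(im[110:226,190:392],None,fx=3.9,fy=3.9,interpolation=0)
cv2.imwrite('pics/c1.png',a)
```

```text
[(166, [136, 137, 120]), (168, [137, 137, 120]), (170, [137, 137, 120]), (172, [136, 136, 120]), (174, [75, 133, 206]), (176, [72, 132, 208]), (178, [72, 132, 210]), (180, [68, 124, 199]), (182, [69, 128, 203]), (184, [71, 129, 205]), (186, [81, 146, 225]), (188, [79, 143, 222]), (190, [74, 136, 214]), (192, [75, 138, 216]), (194, [75, 135, 213]), (196, [73, 133, 211]), (198, [41, 76, 125]), (200, [39, 73, 121]), (202, [40, 74, 123]), (204, [40, 73, 119]), (206, [41, 74, 120]), (208, [41, 75, 123]), (210, [41, 75, 122]), (212, [80, 88, 95]), (214, [114, 114, 99]), (216, [65, 87, 116]), (218, [48, 80, 120])]
```

View pics/c1.png

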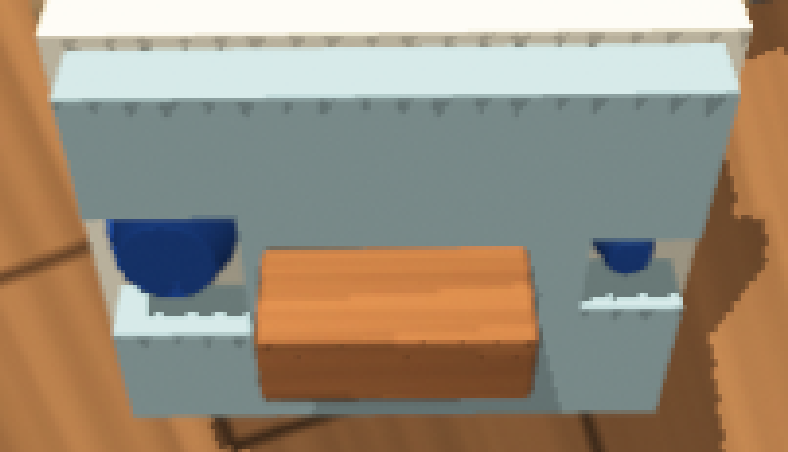

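```bash
cat > m1.py <<'E'
from h import *
W=arm.camera_model('wrist');W['extrinsics']=np.load('pics/wrist1_E.npy');T=arm.camera_model('top');S=arm.camera_model('side')
w=lambda a,b:(a/3.9-.5+190,b/3.9-.5+110)
t=lambda a,b:(a/3-.5+65,b/3-.5+180)
s=lambda a,b:((a-390)/2.4-.5+70,b/2.4-.5+255)
L=dict(lowN=(w(657,412),t(318,115),None,(-58,-80,20)),lowW=(w(133,416),t(243,333),s(778,210),(-58,80,20)),
 hiW=(w(51,100),None,s(579,200),(58,80,20)),hiN=(w(739,94),None,s(527,14),(58,-80,20)),
 blN=(w(531,397),t(240,169),s(682,40),(-12,-35,54)),blW=(w(264,402),t(205,268),s(706,100),(-12,35,54)),
 bhW=(w(257,343),None,s(664,88),(12,35,54)),bhN=(w(538,343),None,s(645,26),(12,-35,54)))
M=[];P=[];O=[];I=[]
for k,(a,b,c,m) in L.items():
    rs=[ray(cam,*q) for cam,q in((W,a),(T,b),(S,c)) if q]
    p,e=tri(rs);print(k,p.round(1),np.round(e,1));M.append(m);P.append(p);
    K=np.array([[W['fx'],0,W['cx']],[0,W['fy'],W['cy']],[0,0,1.]]);O.append(m);I.append(a)
M=np.array(M,float);P=np.array(P)
r,rs=R.align_vectors(P-P.mean(0),M-M.mean(0));o=P.mean(0)-r.apply(M.mean(0))
print('tri fit',o,'rms',rs/np.sqrt(8));Rm=r.as_matrix();print(Rm.round(3));print('yaw',np.degrees(np.arctan2(-Rm[0,1],Rm[1,1])),'bar',o+Rm@[0,0,37],'tilt',np.degrees(np.arccos(Rm[2,2])))
ok,rv,tv=cv2.solvePnP(M,np.array(I),K,np.array([W['k1'],0,0,0.]))
E=W['extrinsics'];Rw=E[:3,:3].T@cv2.Rodrigues(rv)[0];ow=E[:3,:3].T@(tv[:,0]-E[:3,3])
print('pnp',ow,'yaw',np.degrees(np.arctan2(-Rw[0,1],Rw[1,1])),'tilt',np.degrees(np.arccos(Rw[2,2])),'bar',ow+Rw@[0,0,37])
# bench keys
for f,m in(('top0',T),('side0',S)):
    h=cv2.cvtColor(cv2.imread(f'pics/{f}.png'),cv2.COLOR_BGR2HSV);k=cv2.inRange(h,(105,200,60),(130,255,255));c=cv2.connectedComponentsWithStats(k)
    print(f,[(c[2][i].tolist(),np.round(c[3][i],1).tolist()) for i in range(1,c[0]) if c[2][i][4]>8])
E
python3 m1.py
```

```text
lowN [572.5 145.3 123.3] [4.4 4.4]
lowW [418.3 198.  123.9] [1.4 1.2 0.3]
hiW [449.9 291.2 184.1] [0.1 0.1]
hiN [599.9 237.8 183.7] [0.3 0.3]
blN [533.3 180.2 169.8] [1.1 6.3 5.3]
blW [468.8 204.2 177.5] [1.1 1.8 0.8]
bhW [475.3 223.5 194.7] [0.4 0.4]
bhN [538.  196.2 184.7] [1. 1.]
tri fit [513.02763011 228.36798664 136.43064594] rms 3.8717132595931223
[[ 0.283 -0.945 -0.163]
 [ 0.797  0.327 -0.509]
 [ 0.534  0.014  0.845]]
yaw 70.9383117237741 bar [506.98879418 209.5434691  167.70635537] tilt 32.297039324409404
pnp [512.15510833 227.73408572 134.91909879] yaw 70.6407251251542 tilt 31.838594982752223 bar [505.68278389 209.3198925  166.35198768]
top0 [([139, 218, 4, 3, 10], [140.8, 219.0]), ([276, 262, 11, 11, 95], [281.2, 266.8]), ([114, 269, 13, 11, 115], [120.1, 274.1])]
side0 [([358, 229, 7, 8, 40], [361.2, 232.4]), ([322, 255, 17, 14, 183], [330.5, 261.6]), ([175, 333, 21, 20, 230], [184.6, 344.5])]
```

```bash
python3 -m crank '[{"travel":[-0.1,0.51,2],"yaw":-0.01,"jaw":8.54},{"travel":[0,0,3],"yaw":0,"jaw":8.54},{"travel":[0,0,3],"yaw":0,"jaw":8.54},{"travel":[0,0,3],"yaw":0,"jaw":8.54},{"travel":[0,0,2],"yaw":0,"jaw":8.54},{"travel":[0,0,1],"yaw":0,"jaw":8.54},{"travel":[0,0,0],"yaw":0,"jaw":8.54}]'
python3 - <<'E'
from h import *
im,m=snap('wrist','wrist2');b,m2=snap('side','side2')
cv2.imwrite('pics/c2.png',np.hstack([im[100:400,120:460],cv2.resize(b[210:410,60:260],None,fx=1.5,fy=1.5)])[...,::-1])
E
```

```text
clock: 3.58
tool_pos: [505.6, 207.3, 181.0]
ee_rot: [-0.0, 0.816, 0.578, -0.0]
wrist_force: [-0.3, 0.4, 1.3]
width: 85.4
grasp_force: 0.0
```

View pics/c2.png

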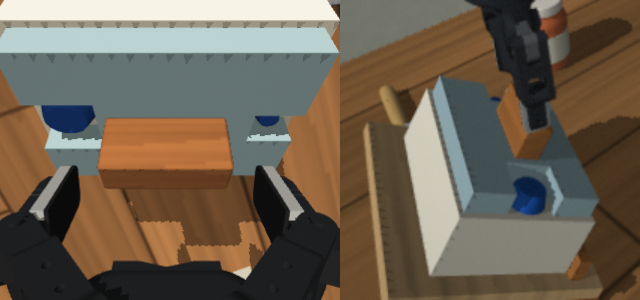

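The bar lies centred between the fingers: in the crop the fingers are at 78 and 255, the bar at 98–233. I'll descend and grip.

```bash
python3 -m crank '[{"travel":[0,0,1],"yaw":0,"jaw":8.54},{"travel":[0,0,1],"yaw":0,"jaw":8.54},{"travel":[0,0,0.7],"yaw":0,"jaw":8.54},{"travel":[0,0,0.5],"yaw":0,"jaw":8.54},{"travel":[0,0,0],"yaw":0,"jaw":8.54}]'
python3 -m crank '[{"travel":[0,0,0],"yaw":0,"jaw":7.6},{"travel":[0,0,0],"yaw":0,"jaw":7.2},{"travel":[0,0,0],"yaw":0,"jaw":6.5},{"travel":[0,0,0],"yaw":0,"jaw":6.0},{"travel":[0,0,0],"yaw":0,"jaw":6},{"travel":[0,0,0],"yaw":0,"jaw":6}]'
```

```text
clock: 4.3
tool_pos: [505.5, 207.3, 148.8]
ee_rot: [-0.0, 0.816, 0.578, -0.0]
wrist_force: [0.1, 0.4, 0.1]
width: 85.8
grasp_force: 0.0
clock: 5.05
tool_pos: [505.6, 207.3, 149.8]
ee_rot: [-0.0, 0.816, 0.578, 0.0]
wrist_force: [-3.2, -2.1, 6.1]
width: 69.2
grasp_force: 70.3
```

```bash
python3 -m crank '[{"travel":[-0.26,0,-0.43],"yaw":0,"jaw":6},{"travel":[-0.26,0,-0.43],"yaw":0,"jaw":6},{"travel":[-0.26,0,-0.43],"yaw":0,"jaw":6},{"travel":[-0.26,0,-0.43],"yaw":0,"jaw":6},{"travel":[-0.52,0,-0.86],"yaw":0,"jaw":6},{"travel":[-1,0,-1.7],"yaw":0,"jaw":6},{"travel":[-1.5,0,-2.5],"yaw":0,"jaw":6},{"travel":[-1.5,0,-2.5],"yaw":0,"jaw":6},{"travel":[0,0,0],"yaw":0,"jaw":6}]'
python3 - <<'E'
from h import *
im,m=snap('wrist','wrist3');b,m2=snap('side','side3')
print(arm.get_state()['wrist_torque'])
cv2.imwrite('pics/c3.png',np.hstack([im[100:400,120:460],cv2.resize(b[160:400,60:360],None,fx=1.25,fy=1.25)])[...,::-1])
E
```

```text
clock: 6.18
tool_pos: [488.3, 153.4, 244.9]
ee_rot: [0.001, 0.817, 0.577, 0.002]
wrist_force: [0.8, 0.4, -5.6]
width: 69.0
grasp_force: 69.8
[-0.03100524  0.0286905   0.02442873]
```

View pics/c3.png

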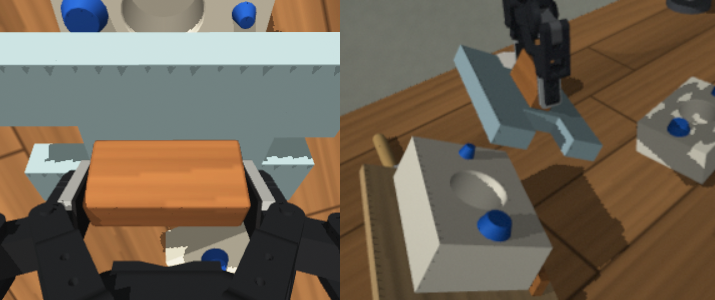

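The cover is off the rack and held, still tilted about 31°, with the rack mould bare. Now I'll measure the bench mould.

Run:
```python
from h import *
T=arm.camera_model('top');S=arm.camera_model('side')
im=cv2.imread('pics/top0.png');h=cv2.cvtColor(im,cv2.COLOR_BGR2HSV)
def key(f,box):
    u0,v0,u1,v1=box;c=cv2.imread(f'pics/{f}.png')[v0:v1,u0:u1].astype(float)
    w=np.clip(c[...,0]-c[...,2]-40,0,None);v,u=np.mgrid[v0:v1,u0:u1];return (w*u).sum()/w.sum(),(w*v).sum()/w.sum()
kw=[key('top0',(272,258,292,276)),key('side0',(320,250,342,272))]
kn=[key('top0',(332,256,345,268)),key('side0',(355,226,369,240))]
for n,k in(('wide',kw),('narrow',kn)):
    p,e=tri([ray(T,*k[0]),ray(S,*k[1])]);print(n,np.round(k,1).tolist(),p,np.round(e,1),'top z70',onz(T,*k[0],70),'side z70',onz(S,*k[1],69))
m=cv2.inRange(h,(0,0,150),(179,70,255))[225:305,255:365]
m=cv2.morphologyEx(m,cv2.MORPH_CLOSE,np.ones((15,15)))
c=max(cv2.findContours(m,0,1)[0],key=cv2.contourArea)
q=cv2.approxPolyDP(c,6,True)[:,0]+[255,225];print(q.tolist(),cv2.minAreaRect(c))
r=cv2.boxPoints(cv2.minAreaRect(c))+[255,225];
for z in(60,):
  P=np.array([onz(T,*p,z) for p in r]);print(P.round(1),P.mean(0),np.linalg.norm(P-np.roll(P,1,0),axis=1))
# side view: top face corners
a=cv2.resize(cv2.imread('pics/side0.png')[220:305,290:400],None,fx=3.6,fy=3.6,interpolation=2)
b=cv2.resize(im[228:300,260:358],None,fx=4,fy=4,interpolation=2)
a=cv2.copyMakeBorder(a,0,max(0,b.shape[0]-a.shape[0]),0,0,0);b=cv2.copyMakeBorder(b,0,a.shape[0]-b.shape[0],0,0,0)
cv2.imwrite('pics/c4.png',np.hstack([a,b]));print(a.shape,b.shape)
```

```text
wide [[280.7, 267.1], [329.9, 261.9]] [470.56080377 -91.9647463   64.51591867] [0.3 0.3] top z70 [471.27206476 -91.96084128  70.        ] side z70 [467.12641746 -87.39699057  69.        ]
narrow [[336.5, 262.0], [360.9, 232.7]] [ 483.15376437 -217.80594407   65.7509834 ] [0.6 0.6] top z70 [ 484.0038696  -216.97196481   70.        ] side z70 [ 480.26029314 -213.96502113   69.        ]
[[344, 234], [269, 240], [273, 294], [349, 288]] ((53.401649475097656, 39.41802978515625), (56.675376892089844, 77.3175277709961), 84.80557250976562)
[[ 532.   -60.5   60. ]
 [ 549.9 -235.6   60. ]
 [ 422.4 -247.9   60. ]
 [ 404.4  -73.9   60. ]] [ 477.17525773 -154.46558172   60.        ] [128.29087202 176.06443306 128.10670012 174.98548259]
(306, 396, 3) (306, 392, 3)
```

View pics/c4.png

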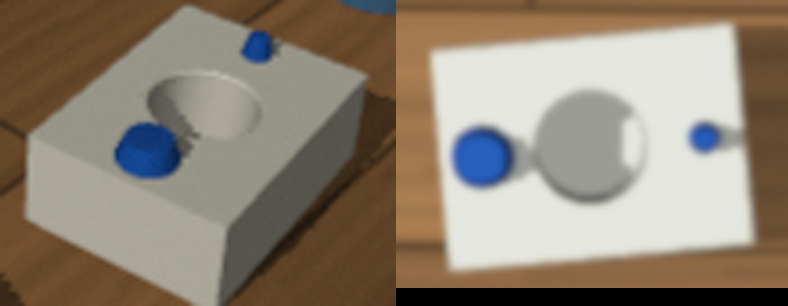

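The bench mould is centred at about (477.2, −154.1), yaw 5.8°, with its top at 60. The key spacing comes out at 126 mm, as given. I'll carry the cover there.

```bash
python3 -m crank '[{"travel":[-1.7,0.36,0],"yaw":0,"jaw":6},{"travel":[-3.4,0.71,0],"yaw":0,"jaw":6},{"travel":[-4,0.84,0],"yaw":0,"jaw":6},{"travel":[-4,0.84,0],"yaw":0,"jaw":6},{"travel":[-4,0.84,0],"yaw":0,"jaw":6},{"travel":[-4,0.84,0],"yaw":0,"jaw":6},{"travel":[-4,0.84,0],"yaw":0,"jaw":6},{"travel":[-3.6,0.75,0],"yaw":0,"jaw":6},{"travel":[-2,0.42,0],"yaw":0,"jaw":6},{"travel":[0,0,0],"yaw":0,"jaw":6}]'
python3 -m crank '[{"travel":[0,0,0],"yaw":0.067,"jaw":6},{"travel":[0,0,0],"yaw":0.133,"jaw":6},{"travel":[0,0,0],"yaw":0.133,"jaw":6},{"travel":[0,0,0],"yaw":0.134,"jaw":6},{"travel":[0,0,0],"yaw":0.134,"jaw":6},{"travel":[0,0,0],"yaw":0.133,"jaw":6},{"travel":[0,0,0],"yaw":0.133,"jaw":6},{"travel":[0,0,0],"yaw":0.133,"jaw":6},{"travel":[0,0,0],"yaw":0.134,"jaw":6},{"travel":[0,0,0],"yaw":0,"jaw":6}]'
python3 -m crank '[{"travel":[0,0,2],"yaw":0,"jaw":6},{"travel":[0,0,3],"yaw":0,"jaw":6},{"travel":[0,0,3],"yaw":0,"jaw":6},{"travel":[0,0,2.5],"yaw":0,"jaw":6},{"travel":[0,0,0],"yaw":0,"jaw":6},{"travel":[0,0,0],"yaw":0,"jaw":6}]'
python3 - <<'E'
from h import *
s=arm.get_state();print(s['wrist_force'],s['wrist_torque'],R.from_quat(np.roll(s['ee_rot'],-1)).as_matrix().round(3).tolist())
snap('wrist','wrist4');b,_=snap('side','side4');c,_=snap('top','top4')
cv2.imwrite('pics/c5.png',np.hstack([cv2.resize(b[150:320,250:430],None,fx=2.2,fy=2.2),cv2.resize(c[190:330,230:390],None,fx=2.4,fy=2.4)[:374]] if 0 else [cv2.resize(b[150:320,250:430],(396,374)),cv2.resize(c[190:340,230:390],(399,374))])[...,::-1])
E
```

```text
clock: 7.52
tool_pos: [444.7, -158.2, 241.4]
ee_rot: [-0.0, 0.817, 0.576, -0.001]
wrist_force: [0.2, 1.0, -4.8]
width: 68.8
grasp_force: 69.6
clock: 8.78
tool_pos: [445.7, -155.0, 241.5]
ee_rot: [-0.0, 0.999, 0.05, -0.001]
wrist_force: [-0.1, 0.2, -4.9]
width: 69.0
grasp_force: 69.6
clock: 9.52
tool_pos: [446.4, -156.1, 137.8]
ee_rot: [0.0, 0.999, 0.05, 0.0]
wrist_force: [0.4, 0.2, -5.8]
width: 68.8
grasp_force: 71.0
[ 0.41262707  0.23107557 -5.82737976] [-0.05989498 -0.00435013 -0.02653136] [[0.995, 0.099, 0.001], [0.099, -0.995, -0.0], [0.001, 0.0, -1.0]]
```

View pics/c5.png

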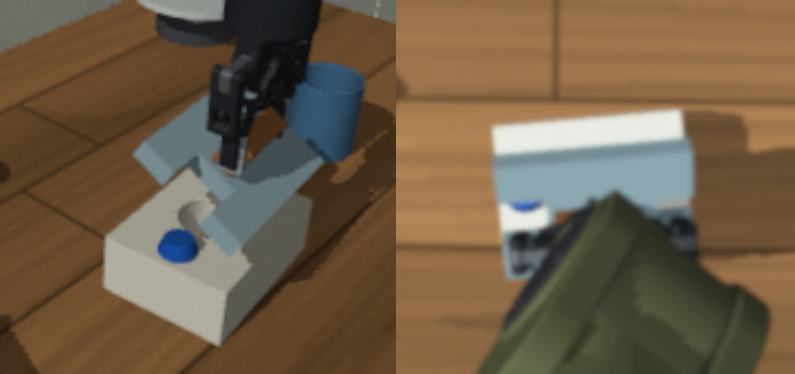

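Run:
```python
from h import *
S=arm.camera_model('side');s=arm.get_state();Rt=R.from_quat(np.roll(s['ee_rot'],-1)).as_matrix();p=s['tool_pos'];print(p)
for t in(31.5,25):
  a=np.radians(t)
  # tool frame: x=cover x horiz, y=-cover y, z down
  C=np.array([[np.cos(a),0,-np.sin(a)],[0,-1,0],[-np.sin(a),0,-np.cos(a)]])
  piv=np.array([2,0,43]); C0=np.radians(31.5);C0=np.array([[np.cos(C0),0,-np.sin(C0)],[0,-1,0],[-np.sin(C0),0,-np.cos(C0)]])
  o=np.array([21.8,-.4,14.3])+C0@piv-C@piv
  for q in([-58,80,0],[-58,80,20],[58,80,0],[58,80,20],[-58,21.5,20]):
    w=p+Rt@(o+C@q);u=proj(S,w);print(t,q,w.round(1),((u-[250,150])*2.2).round(0))
```

```text
[ 446.56320549 -156.1809655   138.08666804]
31.5 [-58, 80, 0] [411.2 -78.9  93.4] [226. 257.]
31.5 [-58, 80, 20] [400.8 -79.9 110.4] [240. 246.]
31.5 [58, 80, 0] [509.5 -69.2 154.2] [130. 154.]
31.5 [58, 80, 20] [499.1 -70.2 171.2] [141. 141.]
31.5 [-58, 21.5, 20] [ 406.5 -138.1  110.5] [273. 212.]
25 [-58, 80, 0] [403.7 -79.6  97.1] [235. 257.]
25 [-58, 80, 20] [395.3 -80.5 115.2] [247. 244.]
25 [58, 80, 0] [508.3 -69.3 146.3] [131. 162.]
25 [58, 80, 20] [499.8 -70.1 164.4] [140. 147.]
25 [-58, 21.5, 20] [ 401.  -138.7  115.2] [279. 210.]
```

```bash
python3 -m crank '[{"travel":[0.05,0.15,0.8],"yaw":0,"jaw":6},{"travel":[0,0,0.8],"yaw":0,"jaw":6},{"travel":[0,0,0.6],"yaw":0,"jaw":6},{"travel":[0,0,0.3],"yaw":0,"jaw":6},{"travel":[0,0,0.2],"yaw":0,"jaw":6},{"travel":[0,0,0],"yaw":0,"jaw":6}]'
python3 -m crank '[{"travel":[0,0,0.1],"yaw":0,"jaw":6},{"travel":[0,0,0.1],"yaw":0,"jaw":6},{"travel":[0,0,0],"yaw":0,"jaw":6}]'
python3 -m crank '[{"travel":[0,0,0.1],"yaw":0,"jaw":6},{"travel":[0,0,0.1],"yaw":0,"jaw":6},{"travel":[0,0,0],"yaw":0,"jaw":6}]'
```

```text
clock: 10.42
tool_pos: [446.5, -157.5, 110.0]
ee_rot: [-0.0, 0.999, 0.049, -0.0]
wrist_force: [-1.0, 1.1, -5.2]
width: 69.1
grasp_force: 71.3
clock: 10.8
tool_pos: [446.5, -157.4, 108.1]
ee_rot: [-0.0, 0.999, 0.049, -0.0]
wrist_force: [-0.7, 0.4, -5.1]
width: 68.6
grasp_force: 71.3
clock: 11.18
tool_pos: [446.5, -157.4, 106.0]
ee_rot: [-0.0, 0.999, 0.049, -0.0]
wrist_force: [-0.8, 0.6, -5.0]
width: 68.8
grasp_force: 71.3
```

```bash
for i in 1 2 3; do python3 -m crank '[{"travel":[0,0,0.1],"yaw":0,"jaw":6},{"travel":[0,0,0],"yaw":0,"jaw":6}]' | grep -E 'pos|wrist'; done
```

```text
tool_pos: [446.5, -157.5, 105.0]
wrist_force: [-0.0, 0.6, -6.1]
tool_pos: [446.7, -157.5, 104.2]
wrist_force: [0.6, 0.0, -2.6]
tool_pos: [447.0, -157.5, 103.9]
wrist_force: [-1.1, 2.3, 9.0]
```

```bash
for i in 1 2; do python3 -m crank '[{"travel":[0.12,0,0.05],"yaw":0,"jaw":6},{"travel":[0,0,0],"yaw":0,"jaw":6}]' | grep -E 'pos|wrist'; done; python3 -m crank '[{"travel":[0.12,0,0.05],"yaw":0,"jaw":6},{"travel":[0.12,0,0.05],"yaw":0,"jaw":6},{"travel":[0,0,0],"yaw":0,"jaw":6}]'; python3 -c "
from h import *;print(arm.get_state()['wrist_torque'])"
```

```text
tool_pos: [447.8, -157.4, 103.5]
wrist_force: [-2.4, 2.7, 9.5]
tool_pos: [449.1, -157.3, 103.0]
wrist_force: [-2.0, 2.0, 9.3]
clock: 12.8
tool_pos: [451.2, -157.0, 102.0]
ee_rot: [-0.0, 0.999, 0.049, 0.0]
wrist_force: [-1.6, 1.9, 11.2]
width: 69.0
grasp_force: 73.6
[ 0.2423995   1.27816669 -0.09432245]
```

```bash
cat > tilt.py <<'E'
from h import *
import sys
def pts(t,piv=(2,0,43)):
    f=lambda t:np.array([[np.cos(t),0,-np.sin(t)],[0,-1,0],[-np.sin(t),0,-np.cos(t)]])
    C,C0=f(np.radians(t)),f(np.radians(31.5));o=np.array([21.8,-.4,14.3])+C0@piv-C@piv
    return o,C
def pred(m,s):
    Rt=R.from_quat(np.roll(s['ee_rot'],-1)).as_matrix()
    for t in(31.5,25,20,15,10,5,0):
        o,C=pts(t);w=lambda q:s['tool_pos']+Rt@(o+C@np.array(q))
        print(t,*[proj(m,w(q)).round(0) for q in([58,0,0],[58,0,20],[12,0,20],[12,0,54],[-12,0,54],[58,80,20],[58,-80,20])],'L',w([-58,0,0]).round(1))
def prof(im,u=270):
    c=cv2.cvtColor(im,cv2.COLOR_RGB2LAB)[:,u-4:u+5].mean(1).astype(float)
    d=np.linalg.norm(c[2:]-c[:-2],axis=1)
    return [(i+1,round(d[i])) for i in range(1,len(d)-1) if d[i]>8 and d[i]>=d[i-1] and d[i]>d[i+1]]
if __name__=='__main__':
    f=sys.argv[1];s=arm.get_state();im,m=snap('wrist',f);print(prof(im));print(prof(im,230));pred(m,s);print(s['tool_pos'],s['wrist_force'])
E
python3 - <<'E'
from tilt import *
print('wrist4',prof(cv2.imread('pics/wrist4.png')[...,::-1]),prof(cv2.imread('pics/wrist4.png')[...,::-1],230))
E
python3 tilt.py wrist5
```

```text
wrist4 [(70, 22), (72, 22), (75, 31), (91, 94), (132, 69), (240, 85), (284, 37), (307, 9), (326, 53), (346, 36), (350, 42), (363, 103)] [(66, 21), (72, 30), (92, 95), (132, 70), (240, 86), (283, 37), (307, 10), (326, 54), (343, 37), (347, 38), (361, 21), (370, 69)]
[(72, 19), (77, 27), (96, 96), (134, 76), (162, 13), (241, 86), (290, 24), (306, 8), (328, 36), (363, 93)]
[(66, 19), (69, 19), (74, 27), (96, 94), (134, 77), (163, 14), (241, 88), (281, 28), (328, 41), (361, 21), (370, 63)]
31.5 [284. 131.] [284. 163.] [285. 237.] [284. 305.] [284. 326.] [ 64. 163.] [504. 163.] L [ 423.7 -159.3   57.3]
25 [284. 133.] [284. 159.] [285. 238.] [284. 301.] [284. 328.] [ 76. 158.] [492. 158.] L [ 416.2 -160.    61. ]
20 [284. 136.] [284. 157.] [285. 240.] [284. 298.] [284. 330.] [ 85. 156.] [484. 156.] L [ 410.8 -160.6   64.4]
15 [284. 139.] [284. 156.] [285. 242.] [284. 294.] [284. 331.] [ 93. 156.] [476. 156.] L [ 405.7 -161.1   68.3]
10 [285. 144.] [284. 156.] [285. 244.] [284. 291.] [284. 332.] [101. 156.] [468. 156.] L [ 400.9 -161.5   72.6]
5 [285. 149.] [284. 158.] [285. 246.] [284. 288.] [284. 333.] [108. 158.] [461. 158.] L [ 396.5 -162.    77.3]
0 [285. 154.] [284. 160.] [285. 249.] [284. 285.] [284. 333.] [115. 160.] [455. 160.] L [ 392.5 -162.4   82.3]
[ 451.24738746 -157.02523132  101.96874376] [-1.58662145  1.8505831  11.20070713]
```

```bash
for i in 1 2; do python3 -m crank '[{"travel":[0.22,0,0.11],"yaw":0,"jaw":6},{"travel":[0.22,0,0.11],"yaw":0,"jaw":6},{"travel":[0,0,0],"yaw":0,"jaw":6}]' | grep -E 'pos|wrist'; done;  python3 -m crank '[{"travel":[0.17,0,0.13],"yaw":0,"jaw":6},{"travel":[0.17,0,0.13],"yaw":0,"jaw":6},{"travel":[0.17,0,0.13],"yaw":0,"jaw":6},{"travel":[0,0,0],"yaw":0,"jaw":6}]'; python3 tilt.py wrist6
```

```text
tool_pos: [456.0, -156.6, 99.6]
wrist_force: [-1.0, 1.6, 6.6]
tool_pos: [459.9, -156.2, 97.3]
wrist_force: [-2.1, 1.8, 6.1]
clock: 14.1
tool_pos: [465.3, -155.6, 93.5]
ee_rot: [-0.0, 0.999, 0.049, 0.0]
wrist_force: [-2.7, 1.5, 7.3]
width: 68.8
grasp_force: 74.4
[(92, 20), (97, 28), (122, 102), (144, 92), (162, 53), (248, 113), (281, 19), (300, 11), (335, 40), (363, 88)]
[(86, 19), (92, 27), (94, 27), (120, 37), (122, 102), (144, 102), (162, 53), (248, 107), (280, 20), (300, 12), (335, 39), (360, 19), (370, 65)]
31.5 [284. 131.] [284. 163.] [285. 237.] [284. 305.] [284. 326.] [ 64. 163.] [504. 163.] L [ 437.8 -157.9   48.9]
25 [284. 133.] [284. 158.] [285. 238.] [284. 301.] [284. 328.] [ 76. 158.] [492. 158.] L [ 430.3 -158.7   52.6]
20 [284. 136.] [284. 157.] [285. 240.] [284. 298.] [284. 330.] [ 85. 156.] [484. 156.] L [ 424.9 -159.2   56. ]
15 [285. 139.] [284. 156.] [285. 242.] [284. 294.] [284. 331.] [ 93. 156.] [476. 156.] L [ 419.7 -159.7   59.8]
10 [285. 144.] [284. 156.] [285. 244.] [284. 291.] [284. 332.] [101. 156.] [468. 156.] L [ 415.  -160.2   64.1]
5 [285. 149.] [284. 158.] [285. 246.] [284. 288.] [284. 333.] [108. 158.] [461. 158.] L [ 410.6 -160.6   68.8]
0 [285. 154.] [284. 160.] [285. 249.] [284. 285.] [284. 333.] [115. 160.] [455. 160.] L [ 406.6 -161.    73.9]
[ 465.32054453 -155.63082174   93.51759319] [-2.68365024  1.46161696  7.25993521]
```

```bash
cat > fit.py <<'E'
from tilt import *
from scipy.optimize import least_squares
Q=np.array([[58,0,0],[58,0,20],[12,0,20],[12,0,54],[-12,0,54]],float)
def fit(rows,E,s,use=range(5)):
    m=arm.camera_model('wrist');m['extrinsics']=E;use=list(use)
    Rt=R.from_quat(np.roll(s['ee_rot'],-1)).as_matrix()
    def P(x):
        a=x[0];C=np.array([[np.cos(a),0,-np.sin(a)],[0,-1,0],[-np.sin(a),0,-np.cos(a)]])
        return lambda q:s['tool_pos']+Rt@(np.array([x[1],-.4,x[2]])+C@q)
    r=least_squares(lambda x:[proj(m,P(x)(Q[i]))[1]-rows[i] for i in use],[.3,10,15])
    x=r.x;L=P(x)(np.array([-58,0,0]));O=P(x)(np.zeros(3));c,sn=np.cos(np.radians(5.8)),np.sin(np.radians(5.8))
    f=lambda p:((p[0]-477.2)*c+(p[1]+154.1)*sn).round(1)
    print('tilt',np.degrees(x[0]).round(1),'tool xz',x[1:].round(1),'res',r.fun.round(1),'L xm,z',f(L),L[2].round(1),'O xm,z',f(O),O[2].round(1))
E
python3 - <<'E'
from fit import *
s=arm.get_state()
fit([134,162,241,306,328],np.load('pics/wrist5_E.npy'),dict(tool_pos=np.array([451.25,-157.03,101.97]),ee_rot=s['ee_rot']))
fit([144,162,248,300,335],np.load('pics/wrist6_E.npy'),s)
E
```

```text
tilt 28.0 tool xz [18.6 15.2] res [-0.1  0.9 -1.6 -0.8  1.5] L xm,z -58.7 59.5 O xm,z -7.5 86.8
tilt 15.2 tool xz [ 7.8 18.7] res [ 0.7  0.1 -1.7  0.   0.8] L xm,z -60.1 59.6 O xm,z -4.2 74.9
```

```bash
for i in 1 2; do python3 -m crank '[{"travel":[0.15,0,0.1],"yaw":0,"jaw":6},{"travel":[0.15,0,0.11],"yaw":0,"jaw":6},{"travel":[0,0,0],"yaw":0,"jaw":6}]' | grep -E 'pos|wrist'; done; python3 tilt.py wrist7 | sed -n '1,2p'
```

```text
tool_pos: [468.2, -155.4, 91.3]
wrist_force: [-0.8, 2.0, 5.9]
tool_pos: [470.7, -155.1, 89.1]
wrist_force: [-2.2, 0.5, 7.1]
[(100, 20), (105, 28), (128, 37), (133, 104), (149, 104), (163, 65), (251, 113), (283, 11), (298, 12), (337, 108), (342, 79), (363, 85)]
[(93, 19), (96, 20), (100, 28), (128, 39), (133, 103), (149, 106), (163, 64), (251, 113), (274, 10), (298, 12), (337, 109), (342, 85), (361, 19), (366, 9), (370, 61)]
```

Run:
```python
from fit import *
s=arm.get_state()
fit([149,163,251,298,337],np.load('pics/wrist7_E.npy'),s)
```

```text
tilt 10.2 tool xz [ 3.7 19. ] res [ 0.6  0.2 -1.7 -0.1  0.8] L xm,z -59.9 59.7 O xm,z -2.8 70.0
```

```bash
for i in 1 2; do python3 -m crank '[{"travel":[0.16,0,0.1],"yaw":0,"jaw":6},{"travel":[0.16,0,0.12],"yaw":0,"jaw":6},{"travel":[0,0,0],"yaw":0,"jaw":6}]' | grep -E 'pos|wrist'; done; python3 tilt.py wrist8 | sed -n '1,2p'
```

```text
tool_pos: [473.7, -154.8, 86.5]
wrist_force: [-4.1, 0.7, 5.8]
tool_pos: [477.1, -154.5, 84.0]
wrist_force: [-4.9, -0.3, 2.2]
[(109, 20), (113, 28), (137, 40), (145, 100), (155, 110), (166, 87), (255, 124), (297, 14), (340, 141), (353, 89), (363, 91)]
[(104, 20), (109, 28), (137, 38), (145, 100), (155, 104), (166, 87), (255, 128), (297, 14), (340, 116), (353, 100), (361, 23), (370, 66)]
```

```bash
python3 - <<'E'
from fit import *
s=arm.get_state()
fit([155,166,255,297,340],np.load('pics/wrist8_E.npy'),s)
E
python3 -m crank '[{"travel":[0.1,0,0.11],"yaw":0,"jaw":6},{"travel":[0.1,0,0.12],"yaw":0,"jaw":6},{"travel":[0,0,0],"yaw":0,"jaw":6}]' | grep -E 'pos|wrist'; python3 tilt.py wrist9 | sed -n '1,2p'
```

```text
tilt 5.4 tool xz [-0.6 18.8] res [ 0.8  0.  -1.7  0.   0.7] L xm,z -58.5 59.7 O xm,z -0.8 65.1
tool_pos: [479.7, -154.2, 81.8]
wrist_force: [-4.7, -1.1, 3.0]
[(111, 20), (113, 20), (118, 28), (141, 39), (151, 102), (158, 120), (167, 89), (257, 144), (296, 15), (341, 117), (358, 88), (363, 85)]
[(107, 19), (109, 20), (114, 28), (141, 37), (151, 104), (158, 122), (167, 91), (254, 73), (257, 79), (296, 15), (341, 119), (358, 88), (361, 15), (366, 9), (370, 61)]
```

```bash
python3 - <<'E'
from fit import *
s=arm.get_state()
fit([158,167,257,296,341],np.load('pics/wrist9_E.npy'),s)
E
for i in 1 2 3; do python3 -m crank '[{"travel":[0.08,0,0.1],"yaw":0,"jaw":6},{"travel":[0,0,0],"yaw":0,"jaw":6}]' | grep -E 'pos|wrist'; done; python3 tilt.py wrist10 | sed -n '1,2p'
```

```text
tilt 2.6 tool xz [-2.6 18.4] res [ 0.8  0.1 -1.9 -0.   0.9] L xm,z -58.1 60.8 O xm,z -0.2 63.5
tool_pos: [480.5, -154.2, 80.9]
wrist_force: [-4.1, -1.5, 3.6]
tool_pos: [481.3, -154.1, 80.0]
wrist_force: [-3.7, -1.8, 4.6]
tool_pos: [482.3, -154.0, 78.9]
wrist_force: [-1.9, -1.4, 3.7]
[(115, 19), (117, 20), (121, 28), (145, 39), (156, 99), (162, 135), (169, 104), (259, 145), (296, 15), (342, 143), (363, 154)]
[(111, 19), (113, 19), (117, 28), (145, 38), (156, 99), (162, 130), (169, 99), (254, 61), (259, 79), (296, 15), (342, 119), (361, 33), (364, 73), (370, 64)]
```

```bash
python3 - <<'E'
from fit import *
s=arm.get_state()
fit([162,169,259,296,342],np.load('pics/wrist10_E.npy'),s)
E
for i in 1 2; do python3 -m crank '[{"travel":[0,0,0.06],"yaw":0,"jaw":6},{"travel":[0,0,0],"yaw":0,"jaw":6}]' | grep -E 'pos|wrist'; done; python3 -c "
from h import *;print(arm.get_state()['wrist_torque'])"; python3 tilt.py wrist11 | sed -n '1,2p'
```

```text
tilt 0.5 tool xz [-5.  18.5] res [ 0.4  0.5 -1.7 -0.3  1. ] L xm,z -57.9 59.9 O xm,z 0.1 60.4
tool_pos: [482.4, -154.0, 78.7]
wrist_force: [-2.6, -1.0, 7.6]
tool_pos: [482.8, -154.0, 78.2]
wrist_force: [-1.0, 0.5, 7.0]
[-0.04737827  1.10742747  0.09585432]
[(118, 20), (123, 28), (146, 39), (157, 97), (163, 130), (169, 102), (256, 64), (259, 69), (295, 15), (342, 130), (363, 155)]
[(114, 20), (118, 28), (146, 38), (158, 102), (163, 125), (169, 99), (255, 62), (259, 70), (295, 16), (342, 143), (361, 32), (365, 69), (370, 63)]
```

```bash
for i in 1 2 3; do python3 -m crank '[{"travel":[0,0,0.05],"yaw":0,"jaw":6},{"travel":[0,0,0],"yaw":0,"jaw":6}]' | grep -E 'pos|wrist'; python3 -c "
from h import *;print(arm.get_state()['wrist_torque'].round(2))"; done; python3 tilt.py wrist12 | sed -n '1,2p'
```

```text
tool_pos: [483.1, -153.9, 77.8]
wrist_force: [-0.3, -0.6, 7.9]
[0.11 0.77 0.09]
tool_pos: [483.2, -154.0, 77.8]
wrist_force: [-2.5, 1.1, 14.1]
[0.15 1.15 0.06]
tool_pos: [483.1, -153.9, 77.8]
wrist_force: [-4.4, 1.4, 20.6]
[0.28 1.5  0.07]
[(119, 20), (123, 28), (147, 40), (158, 97), (163, 114), (170, 107), (257, 72), (260, 81), (295, 15), (342, 119), (363, 155)]
[(115, 20), (119, 28), (147, 39), (158, 101), (163, 128), (170, 109), (253, 11), (256, 64), (260, 85), (295, 16), (342, 129), (361, 32), (366, 71), (370, 62)]
```

Run:
```python
from fit import *
s=arm.get_state()
fit([163,170,260,295,342],np.load('pics/wrist12_E.npy'),s)
im=cv2.imread('pics/wrist12.png')[...,::-1]
for u in(130,160,200,280,360,410,440): print(u,prof(im,u)[:8])
m=arm.camera_model('wrist');c,sn=np.cos(np.radians(5.8)),np.sin(np.radians(5.8))
for x,y,z in((58,80,60),(58,-80,60),(58,80,80),(58,-80,80),(62,86,60),(62,-86,60)):
    print((x,y,z),proj(m,np.array([477.2+c*x-sn*y,-154.1+sn*x+c*y,z])).round(1))
```

```text
tilt -0.7 tool xz [-6.  18.7] res [ 0.8  0.2 -2.  -0.1  1. ] L xm,z -58.0 59.7 O xm,z 0.0 59.1
130 [(104, 18), (108, 27), (159, 104), (165, 100), (169, 114), (241, 54), (285, 38), (289, 24)]
160 [(106, 19), (113, 27), (149, 27), (159, 103), (163, 131), (169, 109), (242, 63), (254, 12)]
200 [(109, 19), (112, 20), (116, 27), (147, 38), (158, 99), (163, 128), (170, 108), (243, 81)]
280 [(117, 20), (120, 21), (124, 29), (147, 40), (158, 105), (163, 114), (170, 104), (260, 87)]
360 [(127, 22), (133, 28), (146, 35), (158, 100), (164, 126), (170, 103), (260, 120), (263, 12)]
410 [(133, 22), (138, 29), (147, 37), (158, 100), (164, 125), (170, 102), (258, 116), (261, 9)]
440 [(135, 22), (140, 29), (151, 62), (155, 37), (157, 105), (165, 91), (170, 107), (258, 83)]
(58, 80, 60) [134.6 164.7]
(58, -80, 60) [434.3 163.8]
(58, 80, 80) [114.2 171.6]
(58, -80, 80) [454.2 170.5]
(62, 86, 60) [122.1 157.2]
(62, -86, 60) [446.7 156.2]
```

```bash
python3 -m crank '[{"travel":[0,0,-0.06],"yaw":0,"jaw":6},{"travel":[0,0,0],"yaw":0,"jaw":6}]' | grep -E 'pos|wrist'; python3 -m crank '[{"travel":[0,0,0],"yaw":0,"jaw":7},{"travel":[0,0,0],"yaw":0,"jaw":7.5},{"travel":[0,0,0],"yaw":0,"jaw":8.54},{"travel":[0,0,0],"yaw":0,"jaw":8.54},{"travel":[0,0,0],"yaw":0,"jaw":8.54},{"travel":[0,0,0],"yaw":0,"jaw":8.54}]';  python3 tilt.py wrist13 | sed -n '1,2p'
```

```text
tool_pos: [483.1, -153.9, 77.8]
wrist_force: [-2.1, 0.3, 12.9]
clock: 19.32
tool_pos: [481.9, -154.0, 76.8]
ee_rot: [0.0, 0.999, 0.049, -0.0]
wrist_force: [-0.3, -0.0, -0.3]
width: 85.6
grasp_force: 0.0
[(115, 19), (117, 20), (121, 27), (145, 40), (156, 101), (161, 128), (167, 97), (259, 118), (294, 38), (296, 29), (342, 118), (363, 152)]
[(111, 19), (113, 19), (117, 27), (145, 39), (156, 103), (161, 129), (167, 104), (255, 10), (258, 124), (294, 15), (342, 120), (361, 32), (366, 68), (370, 61)]
```

```bash
python3 -m crank '[{"travel":[0,0,-0.5],"yaw":0,"jaw":8.54},{"travel":[0,0,-1],"yaw":0,"jaw":8.54},{"travel":[0,0,-2],"yaw":0,"jaw":8.54},{"travel":[0,0,-3],"yaw":0,"jaw":8.54},{"travel":[0,0,-4],"yaw":0,"jaw":8.54},{"travel":[0,0,-4],"yaw":0,"jaw":8.54},{"travel":[0,0,-3],"yaw":0,"jaw":8.54},{"travel":[0,0,0],"yaw":0,"jaw":8.54},{"travel":[0,0,0],"yaw":0,"jaw":8.54}]'
python3 - <<'E'
from fit import *
s=arm.get_state();im,m=snap('wrist','wrist14');snap('side','side14');snap('top','top14')
print(prof(im,275));print([prof(im,u) for u in (200,350)])
c,sn=np.cos(np.radians(5.8)),np.sin(np.radians(5.8))
for q in((62,0,60),(58,0,60),(58,0,80),(12,0,80),(12,0,114),(-12,0,114),(-58,0,80),(58,80,80),(58,-80,80),(-58,80,80),(-58,-80,80)):
    x,y,z=q;print(q,proj(m,np.array([477.2+c*x-sn*y,-154.1+sn*x+c*y,z])).round(1))
for n in('top','side'):
    a,b=[cv2.imread(f'pics/{n}{k}.png').astype(int) for k in('0','14')]
    d=(abs(a-b).max(2)>45).astype(np.uint8);d=cv2.morphologyEx(d,cv2.MORPH_OPEN,np.ones((3,3)));cc=cv2.connectedComponentsWithStats(d)
    print(n,[cc[2][i].tolist() for i in range(1,cc[0]) if cc[2][i][4]>15])
# top-face corners of the cover seen by wrist
h=cv2.cvtColor(im,cv2.COLOR_RGB2LAB);row=[h[200,u].tolist() for u in range(100,470,8)]
k=cv2.inRange(cv2.cvtColor(im,cv2.COLOR_RGB2HSV),(110,190,40),(130,255,255));cc=cv2.connectedComponentsWithStats(k)
print([(cc[2][i].tolist(),cc[3][i].round(1).tolist()) for i in range(1,cc[0]) if cc[2][i][4]>10])
for q in((0,62,67),(0,-64,67)):
    x,y,z=q;print('key pred',proj(m,np.array([477.2+c*x-sn*y,-154.1+sn*x+c*y,z])).round(1))
E
```

```text
clock: 20.5
tool_pos: [481.5, -153.7, 251.6]
ee_rot: [-0.0, 0.999, 0.049, -0.0]
wrist_force: [-0.1, -0.2, -1.6]
width: 85.5
grasp_force: 0.0
[(102, 12), (114, 35), (117, 49), (130, 36), (133, 95), (136, 97), (138, 72), (182, 134), (190, 62), (213, 97), (242, 75), (260, 9), (310, 48), (313, 51), (364, 109)]
[[(106, 33), (109, 46), (200, 11), (215, 54), (219, 33), (230, 9), (259, 15), (304, 22), (307, 48), (342, 11), (365, 32), (369, 23), (373, 24)], [(121, 38), (125, 50), (130, 37), (133, 97), (136, 101), (138, 74), (182, 68), (197, 43), (199, 80), (204, 53), (208, 61), (242, 76), (291, 8), (312, 12), (316, 40), (319, 52), (372, 99)]]
(62, 0, 60) [285.8 132.5]
(58, 0, 60) [285.8 136.3]
(58, 0, 80) [285.8 137.8]
(12, 0, 80) [286.  182.1]
(12, 0, 114) [285.9 189.9]
(-12, 0, 114) [286.  213.7]
(-58, 0, 80) [286.2 242.5]
(58, 80, 80) [207.2 138.1]
(58, -80, 80) [364.4 137.5]
(-58, 80, 80) [215.8 242.7]
(-58, -80, 80) [356.6 242.3]
top [[93, 205, 75, 76, 2864], [211, 215, 42, 72, 1176], [238, 237, 167, 151, 12711], [372, 239, 5, 15, 66], [416, 254, 144, 32, 2807], [131, 281, 16, 9, 113], [
[... 298 characters left out ...]
, 0, 18, 40, 337], [341, 0, 58, 60, 1806], [330, 62, 59, 104, 3560], [514, 162, 30, 15, 301], [301, 216, 88, 62, 2207], [331, 247, 10, 9, 49], [335, 261, 6, 7, 30], [122, 263, 26, 85, 706], [551, 268, 6, 9, 38], [155, 277, 13, 10, 94], [510, 279, 29, 54, 720], [171, 281, 10, 7, 55], [158, 281, 52, 45, 1117], [244, 288, 13, 5, 50], [257, 292, 44, 60, 1294], [214, 318, 8, 9, 49], [198, 323, 11, 27, 117], [431, 329, 66, 91, 1289], [170, 332, 16, 19, 183], [518, 332, 6, 5, 23], [526, 335, 4, 7, 22], [223, 339, 9, 11, 66], [517, 341, 6, 4, 21], [455, 401, 6, 5, 25]]
[([225, 175, 23, 30, 188], [238.9, 186.2]), ([336, 183, 15, 15, 155], [343.0, 189.8])]
key pred [230.6 190.2]
key pred [343.3 189.9]
```

```bash
python3 -c "
from bench import arm;print(arm.close_job())"
```

```text
the job is handed in; nothing more can be done
None
```

The cover is on the bench mould, flat and fully home with the wide notch over the wide key. It was set down gently and released only once seated, and the job is handed in at about 20.7 s of the 43 s; the verdict was not shown.

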